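# Square a gap gauge in the bench corner and add it to the pile

## Robot

A 6-joint arm with a two-finger parallel gripper is mounted at the origin on the work surface. World frame = base frame: x ahead of the robot, y to its left, z up, the work surface at z = 0. Lengths are in mm, angles in rad, forces in N, time in s.
With the tool pointing down it reaches from about 225 to 725 mm from the base axis. Payload 3.1 kg.
Tool frame: the origin (TCP) lies midway between the tips of the shut fingers; the grasp point (between the pads) lies 19 mm behind it (pinch_z is the distance from the TCP to the grasp point, in mm); z points along the fingers, y is the line along which they close (so a half turn about z gives the same grasp; the last joint's range is limited). The gripper opens to 85 mm and grips with 20 to 120 N. Pads are 22 mm wide; open, the fingers measure 114 mm over their backs; the gripper's body (76 mm by 85 mm) begins 54 mm behind the grasp point. The pads swing forward as they close: fully open they stand 13 mm farther back than shut.
Start: joints at [1.044, 0.048, 0.099, 1.622, 0, 1.443], TCP at [203.87, 483.791, 207.312] pointing down, gripper open.
Joint ranges: [-2.91, 2.91], [-0.99, 1.94], [-1.21, 1.42], [-2.12, 2.29], [-1.49, 1.47], [-3.14, 3.14]. Speed limits (rad/s): [2.79, 2.79, 3.14, 3.14, 3.14, 3.14].

## Interface

Orientations are given as a rotation vector (axis times angle).
In Python, from workcell import * gives the robot as it stands. The module is installed in compiled form; this text tells all that it offers.
- The arm moves only by the tool send_rows, never from a script. Its argument "steps" is one flat list of numbers, 7 for each row, row after row: the opening, from 0 (shut) to 1 (fully open), then the shift along the tool's x, y, z in units of 30 mm (1.0 is 30 mm), then the turn, a rotation vector about the tool's x, y, z in rad. A call has exactly 5 rows; each row shifts and turns the commanded pose from where the row before left it, along the tool's axes as they then stand; what a row does not reach is not made up. A row lasts 1/8 s, in which the tool goes at most 62.5 mm and 10.7 degrees, less where a joint would pass 70% of its speed; a pose out of reach is approached as far as the arm can. A call is refused whole if a number of a shift passes 1 or a number of a turn 0.188, either way. A call with a gripper value outside its range is refused whole. The fingers move at their own pace and stop on an object; "newtons" is the grip in N (left out, the last holds). Time passes only in rows, so rows that do not move let the fingers close, or fill a call up. It gives the time, the measured TCP pose, the force, the opening and the grip force at its end, in the units of the state.
- sense(): the state, without advancing time (a new reading comes with each control period).
- grab_frame(name): name is "scene" or "top" or "wrist"; returns the picture (400x640x3 uint8, red, green, blue); there is no depth.
- get_calibration(name): a dict with "fx", "fy", "cx", "cy" (pixels), "k1" (the pictures are not rectified: a ray, as slopes to the right and down, at radius r is drawn at 1 + k1 r^2 times it, then the intrinsics apply), "rvec" (rotation vector, rad) and "tvec" (3), from world to camera coordinates, as OpenCV has them. Camera axes: x right, y down, z forward; pixel columns grow to the right and rows downward; lengths in mm; the calibration is good to about 2 mm. A picture is of the moment at which its call begins: read the wrist's pose just before it. get_calibration takes no time and is no camera call; for the wrist camera it gives the pose at the moment of the call.
- finish_job(): hands the job in; it is judged then, once.
Trained networks look in the newest picture that a camera, given by its name, has taken for a name from the list of things; names that differ only in an ending like _2 or _b are one class to them, and where a whole thing is asked for, a point or a joint stands for the part that bears it (a point fixed in the world has none). Each returns a list of dicts, best first, with "conf" (0 to 1); they miss things now and then, are a little off and sometimes report something else, mostly with a low value. They report only what shows in the picture. A call takes as long as a camera call. They do not tell look-alikes from the thing itself.
- trace(name, camera): "pixels" (400x640 bool, what is visible of it) and "pixel" ([column, row] in pixels, amid what is visible of it).
The state is a dict: "time_s": time; "joints": joint angles; "joint_velocities": joint speeds; "effort": joint torques, N m; "ee_pos": TCP position; "eef_rot": TCP orientation; "wrist_force": force on the tool from outside, world axes, zero at the start; "ft_torque": the same for the moment, N m; "finger_gap": finger opening in mm; "gripper_force": force on a finger pad.
Only numpy, scipy, OpenCV 4.12 (cv2) and the standard library are available. Lean on these libraries where they do the work, as an engineer would, in place of code of your own. Each camera call takes 0.05 s, during which the arm holds its last target. There are 200 camera calls.

## Task

Slide the lone dark wooden gap gauge along the bench, without lifting it on the way, into the corner of the aluminium bench stops, notched end first, until it is fully home against the end stop and both long-side stops, and let go of it there. Then pick it up from there, carry it to the pile of two like gauges and lay it on top, flush with them and with its notch over theirs, without dropping it. Leave the pile, the bowl, the skew and the two pegs where they are.

Things in the scene. Friction and masses are not known exactly. Their poses are not given: they have to be found in the camera images.
- gauge_mid (a point): centre, half-way up (7 mm above the bench at the start), of the loose gauge, lying flat: 150 x 50 x 14 mm plate of plain dark wood, rectangular, with a rectangular notch 22 mm wide and 35 mm deep open at the middle of one short end and a small brass dot on top near the other short end. Its y axis runs along the 150 mm length, away from the notched end (notch at -y); x across the 50 mm width; z up through the top face. 0.08 to 0.17 kg
- gauge_notch (a point): the middle of the notched short end of the same gauge, between the tips of its two prongs: 75 mm from the centre towards -y, half-way up
- corner: the aluminium bench stops: three fixed blocks 18 mm high on the bench. Origin: the inner corner, at bench height; z up. End stop: x -56 to +28, y -30 to 0 mm, working face y = 0. Long-side stops: x 0 to 28 mm, working faces x = 0, one at y 0 to 35, one at y 115 to 150 mm; the 80 mm gap between them is open for a finger. The gauge belongs on their -x, +y side
- corner_home (a point): fixed point of the stops, axes as theirs: where the gauge's centre is when it is fully home (x = -25, y = +75, z = 7 mm from the inner corner), the gauge's axes then parallel to the stops' axes
- pile_top_mid (a point): centre, half-way up (21 mm above the bench), of the upper of the two loose like gauges that lie in a flush pile on the bench (each the same as the gauge, same axes: notch at -y). The gauge laid flush on it has its centre 14 mm above this point
- pile_top_notch (a point): the middle of the notched short end of that upper gauge of the pile, 75 mm from its centre towards its -y, half-way up
- pile_low_mid (a point): centre, half-way up (7 mm above the bench), of the lower gauge of the pile, straight below the upper one
- bowl_mid (a point): bystander: copper bowl, 124 mm across the rim and 48 mm high; point on its axis 24 mm up
- skew_mid (a point): bystander: steel skew handle with its short blade, 204 mm long, 31 mm thick, lying along its y axis; point at its middle, 14 mm up
- peg_a_mid (a point): bystander: boxwood peg 70 mm high, foot 34 mm and shank 22 mm across, standing; point on its axis half-way up
- peg_b_mid (a point): bystander: another such boxwood peg, standing; point on its axis half-way up
There are look-alikes about, which are no part of the job. What is shaped like the part that bears pile_low_mid but green is not meant.

How it is judged:
By the outcome, as a careful person would: the job done as asked, in the order asked, and still so for the second after the job is handed in, with the robot touching nothing.
It also fails if it takes over 66 s, if anything falls off the work surface, if the arm or the gripper's body presses on something with over 40 N, if the wrist force passes 120 N, or if a joint passes its speed limit or range.

## Working session

There is one attempt and no reset: what is moved stays moved. The work goes in short steps, Python scripts to look and compute and a tool call to move; the robot and the scene stay as the last step left them, time stands still between calls to the robot, and variables do not carry over. Pictures are saved under pics/ and viewed, at most 10 in all, crops included, and the job is handed in when it is done.

Besides the shell and the picture viewer there is one more tool, called after "Emit:" in YAML: its name, and indented under it one key for each argument. send_rows: Moves the arm, as the interface text tells. Its arguments: {"type":"object","properties":{"steps":{"type":"array"},"newtons":{"type":"number"}},"required":["steps"]}

```bash
mkdir -p pics
cat > h.py <<'E'
from workcell import *
import numpy as np, cv2
from scipy.spatial.transform import Rotation as R
def cal(c):
    k=get_calibration(c); return k, R.from_rotvec(k["rvec"]).as_matrix(), np.array(k["tvec"])
def proj(P,K):
    k,Rm,t=K; p=np.atleast_2d(P)@Rm.T+t; s=p[:,:2]/p[:,2:]; s=s*(1+k["k1"]*(s**2).sum(1,keepdims=True))
    return s*[k["fx"],k["fy"]]+[k["cx"],k["cy"]]
def unproj(px,z,K):
    k,Rm,t=K; d=(np.atleast_2d(px)-[k["cx"],k["cy"]])/[k["fx"],k["fy"]]; s=d.copy()
    for _ in range(20): s=d/(1+k["k1"]*(s**2).sum(1,keepdims=True))
    r=np.c_[s,np.ones(len(s))]@Rm; c=-Rm.T@t
    return c+r*((z-c[2])/r[:,2])[:,None]
def save(n,im): cv2.imwrite(f"pics/{n}.png",im[:,:,::-1])
E
python3 - <<'E'
from h import *
s=sense(); print(s)
for c in ("scene","top"):
    save(c+"0",grab_frame(c)); K=cal(c); print(c,-K[1].T@K[2],K[0]["fx"])
    for n in ("gauge_mid","corner","pile_top_mid","bowl_mid","skew_mid","peg_a_mid"):
        for d in trace(n,c)[:4]:
            print(n,round(d["conf"],2),np.round(d["pixel"]),d["pixels"].sum(),np.round(unproj(d["pixel"],14,K)[0]))
E
```

```text
{'time_s': 0.0, 'joints': array([1.04419454e+00, 4.87026847e-02, 9.75612284e-02, 1.62196784e+00,
       8.11404868e-07, 1.44300295e+00]), 'joint_velocities': array([ 1.28366599e-03, -7.47689412e-05,  1.20231650e-03,  9.43021767e-04,
       -7.87572032e-04,  8.65853640e-05]), 'effort': array([ 1.79760773e-03, -3.38783455e+01,  3.20015395e+01,  2.02335685e-02,
        7.46077887e-06, -1.75433566e-06]), 'ee_pos': array([203.53944593, 483.21718587, 206.12384655]), 'eef_rot': array([-0.62215579, -3.07861004,  0.00343923]), 'wrist_force': array([ 0.65319723,  0.14969195, -0.12650016]), 'ft_torque': array([ 0.01777007, -0.01034248, -0.02629314]), 'gripper_force': 0.0, 'finger_gap': 85.05483629540025}
scene [1162.68335365 -575.65078705  724.44032218] 431.3008916962947
gauge_mid 0.61 [368. 133.] 591 [413. 315.  14.]
corner 0.9 [309. 204.] 725 [553. -43.  14.]
pile_top_mid 0.62 [216. 236.] 1165 [ 501. -280.   14.]
pile_top_mid 0.33 [366. 133.] 534 [407. 314.  14.]
bowl_mid 0.68 [436. 162.] 1097 [642. 356.  14.]
skew_mid 0.69 [386. 256.] 872 [793. -21.  14.]
peg_a_mid 0.63 [252. 303.] 405 [ 708. -322.   14.]
top [ 434.15488438  -81.69177085 1034.74399189] 403.8969126314691
gauge_mid 0.6 [157. 263.] 1162 [418. 332.  14.]
corner 0.94 [307. 215.] 626 [551. -46.  14.]
pile_top_mid 0.75 [400. 234.] 1169 [ 508. -281.   14.]
bowl_mid 0.97 [163. 167.] 1788 [669. 337.  14.]
skew_mid 0.6 [295. 127.] 838 [784.  -6.  14.]
skew_mid 0.49 [307. 213.] 735 [557. -47.  14.]
peg_a_mid 0.47 [416. 154.] 165 [ 718. -326.   14.]
```

```bash
ls . pics
```

```text
.:
h.py
pics

pics:
scene0.png
top0.png
```

View pics/top0.png

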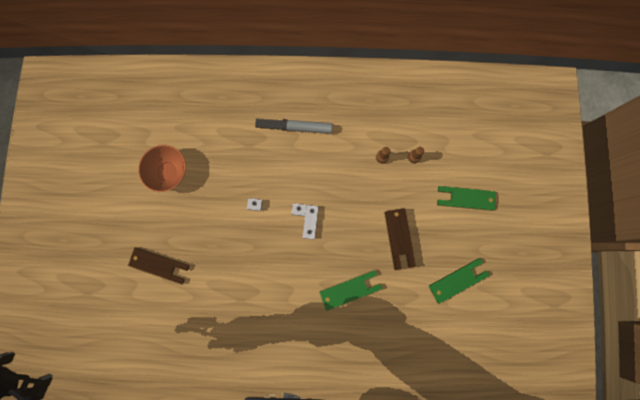

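View pics/scene0.png

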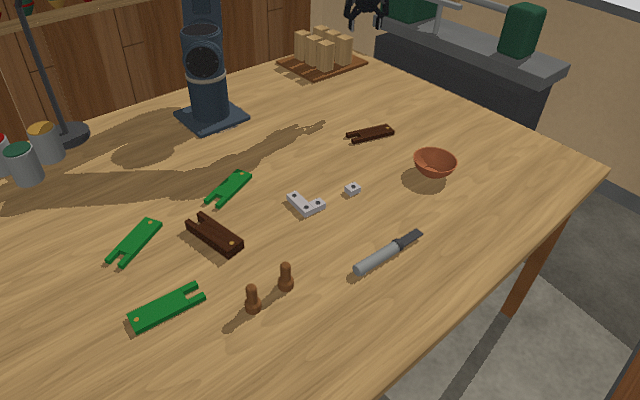

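The top view shows the dark gauge near (157,263) with its notch to the right. The L-stop is at (307,215) with the single stop at (255,204), and the dark pile is at (400,238) with its notch down. The green ones are look-alikes, and the scene view agrees. Next I'll fit poses to the masks.

```bash
cat >> h.py <<'E'
from scipy.optimize import minimize
def box(x0,x1,y0,y1,z0,z1): return np.array([[x,y,z] for x in(x0,x1) for y in(y0,y1) for z in(z0,z1)],float)
def gauge(z0,z1): return [box(-25,25,-40,75,z0,z1),box(-25,-11,-75,-40,z0,z1),box(11,25,-75,-40,z0,z1)]
CORNER=[box(-56,28,-30,0,0,18),box(0,28,0,35,0,18),box(0,28,115,150,0,18)]
S=4
def render(parts,p,K):
    im=np.zeros((400*S,640*S),np.uint8); c,s=np.cos(p[2]),np.sin(p[2])
    for b in parts:
        w=np.c_[c*b[:,0]-s*b[:,1]+p[0], s*b[:,0]+c*b[:,1]+p[1], b[:,2]]
        q=((proj(w,K)+.5)*S-.5)
        h=cv2.convexHull(q.astype(np.float32))
        cv2.fillPoly(im,[np.round(h*16).astype(np.int32)],255,shift=4)
    return cv2.resize(im,(640,400),interpolation=cv2.INTER_AREA)/255.
def fit(parts,views,p0):
    f=lambda p:sum(((render(parts,p,K)-m)**2).sum()/max(m.sum(),1) for m,K in views)
    p0=np.array(p0,float); best=None
    for d in (8,3):
        r=minimize(f,p0,method="Nelder-Mead",options=dict(initial_simplex=[p0,p0+[d,0,0],p0+[0,d,0],p0+[0,0,d/80]],xatol=.02,fatol=1e-5)); p0=r.x
    return r.x,r.fun/len(views)
E
python3 - <<'E'
from h import *
G=[("gauge_mid",gauge(0,14),(418,332,-.33)),("corner",CORNER,(565,-28,-.14)),("pile_top_mid",gauge(0,28),(508,-281,-1.42))]
V={n:[] for n,_,_ in G}
for c in ("top","scene"):
    im=grab_frame(c); K=cal(c); hsv=cv2.cvtColor(im,cv2.COLOR_RGB2HSV)
    for n,P,p in G:
        ds=trace(n,c)
        exp=proj([p[0],p[1],10],K)[0]
        ds=[d for d in ds if np.hypot(*(d["pixel"]-exp))<40]
        if ds: V[n].append((ds[0]["pixels"].astype(float),K,c))
for n,P,p in G:
    for v in V[n]+[None]:
        vs=[x[:2] for x in (V[n] if v is None else [v])]
        x,f=fit(P,vs,p); print(n,v[2] if v else "both",np.round(x[:2],1),np.round(np.degrees(x[2]),1),round(f,3))
E
```

```text
gauge_mid scene [409.5 329.6] -16.3 0.07
gauge_mid both [409.5 329.6] -16.3 0.07
corner top [548.3 -40.6] -6.3 0.158
corner scene [545.4 -43.8] -6.1 0.15
corner both [547.7 -41.5] -6.0 0.173
pile_top_mid top [ 497.4 -281. ] -79.5 0.083
pile_top_mid scene [ 486.5 -280.6] -80.3 0.111
pile_top_mid both [ 494.9 -281.2] -79.8 0.131
```

```bash
cat >> h.py <<'E'
def Rt(deg):  # tool pointing down, part yaw deg: tool y=-part x, tool x=-part y
    a=np.radians(deg); gx=np.array([np.cos(a),np.sin(a),0]); gy=np.array([-gx[1],gx[0],0])
    return np.c_[-gy,-gx,[0,0,-1]]
def plan(pos,deg,n,op,start=None):
    s=sense(); p=np.array(s["ee_pos"]) if start is None else np.array(start[0],float); Rc=R.from_rotvec(s["eef_rot"]) if start is None else R.from_matrix(Rt(start[1]))
    T=R.from_matrix(Rt(deg)); w=(Rc.inv()*T).as_rotvec()/n; d=(np.array(pos)-p)/n
    rows=[]
    for i in range(n):
        rows.append([op,*np.round(Rc.inv().apply(d)/30,2)+0.,*np.round(w,3)+0.]); Rc=Rc*R.from_rotvec(w)
    for i in range(0,n,5): print([float(round(v,3)) for r in rows[i:i+5] for v in r])
E
python3 - <<'E'
from h import *
s=sense(); K=cal("wrist"); Rm=R.from_rotvec(s["eef_rot"]).as_matrix()
print("cam in tool",Rm.T@(-K[1].T@K[2]-s["ee_pos"]),"view dir in tool",Rm.T@K[1][2], "right",Rm.T@K[1][0],K[0]["fx"])
plan((412,330,200),-16.3,10,1)
E
```

```text
cam in tool [  71.14325687    0.38538267 -167.05397819] view dir in tool [-2.79157885e-01 -6.17697271e-04  9.60245018e-01] right [-1.97044736e-05  9.99999797e-01  6.37541955e-04] 303.16649797056573
[1.0, -0.84, -0.2, 0.02, 0.0, 0.0, -0.169, 1.0, -0.79, -0.34, 0.02, 0.0, 0.0, -0.169, 1.0, -0.72, -0.47, 0.02, 0.0, 0.0, -0.169, 1.0, -0.64, -0.58, 0.02, 0.0, 0.0, -0.169, 1.0, -0.53, -0.68, 0.02, 0.0, 0.0, -0.169]
[1.0, -0.41, -0.76, 0.02, 0.0, 0.0, -0.169, 1.0, -0.27, -0.82, 0.02, 0.0, 0.0, -0.169, 1.0, -0.13, -0.85, 0.02, 0.0, 0.0, -0.169, 1.0, 0.01, -0.86, 0.02, 0.0, 0.0, -0.169, 1.0, 0.16, -0.85, 0.02, 0.0, 0.0, -0.169]
```

Emit:
send_rows:
  steps: [1.0,-0.84,-0.2,0.25,0.0,0.0,-0.169,1.0,-0.79,-0.34,0.25,0.0,0.0,-0.169,1.0,-0.72,-0.47,0.25,0.0,0.0,-0.169,1.0,-0.64,-0.58,0.25,0.0,0.0,-0.169,1.0,-0.53,-0.68,0.25,0.0,0.0,-0.169]
  newtons: 20

```text
time_s: 1.72
ee_pos: [308.7, 406.8, 169.6]
eef_rot: [-0.704, 3.062, 0.0]
wrist_force: [-0.1, -0.1, -0.3]
finger_gap: 85.4
gripper_force: 0.0
```

Emit:
send_rows:
  steps: [1.0,-0.41,-0.76,0.25,0.0,0.0,-0.169,1.0,-0.27,-0.82,0.25,0.0,0.0,-0.169,1.0,-0.13,-0.85,0.25,0.0,0.0,-0.169,1.0,0.01,-0.86,0.25,0.0,0.0,-0.169,1.0,0.16,-0.85,0.25,0.0,0.0,-0.169]

```text
time_s: 2.35
ee_pos: [413.0, 330.2, 132.1]
eef_rot: [-1.897, 2.504, 0.0]
wrist_force: [-0.5, -0.3, 0.2]
finger_gap: 85.4
gripper_force: 0.0
```

Emit:
send_rows:
  steps: [1.0,0,0,0,0,0,0,1.0,0,0,0,0,0,0,1.0,0,0,0,0,0,0,1.0,0,0,0,0,0,0,1.0,0,0,0,0,0,0]

```text
time_s: 2.98
ee_pos: [412.1, 331.1, 132.5]
eef_rot: [-1.891, 2.508, 0.0]
wrist_force: [-0.4, 0.2, 0.4]
finger_gap: 85.6
gripper_force: 0.0
```

```bash
cat > look.py <<'E'
import sys; from h import *
def look(n,parts,p,name):
    s=sense(); K=cal("wrist"); im=grab_frame("wrist"); 
    ds=trace(n,"wrist")
    print([(round(d["conf"],2),np.round(d["pixel"]),int(d["pixels"].sum())) for d in ds], proj([p[0],p[1],10],K)[0])
    e=proj([p[0],p[1],10],K)[0]; ds=[d for d in ds if np.hypot(*(d["pixel"]-e))<90]
    if ds:
        x,f=fit(parts,[(ds[0]["pixels"].astype(float),K)],p); print(n,np.round(x[:2],1),np.round(np.degrees(x[2]),2),round(f,3))
        r=(render(parts,x,K)>.5).astype(np.uint8); im=im.copy()
        cv2.drawContours(im,cv2.findContours(r,cv2.RETR_LIST,cv2.CHAIN_APPROX_NONE)[0],-1,(0,255,255),1)
    save(name,im); print("tcp",np.round(s["ee_pos"],1),np.round(s["wrist_force"],1),np.round(s["joints"],2),s["time_s"])
    return x if ds else None
E
python3 - <<'E'
from look import *
look("gauge_mid",gauge(0,14),(410,330,-.285),"w1")
E
```

```text
[(0.98, array([324., 187.]), 6971)] [325.81995514 186.49915705]
gauge_mid [410.2 329.5] -15.86 0.011
tcp [412.1 331.1 132.5] [-0.4  0.2  0.4] [ 0.55  0.05 -0.04  1.47  0.   -0.74] 2.975
```

View pics/w1.png

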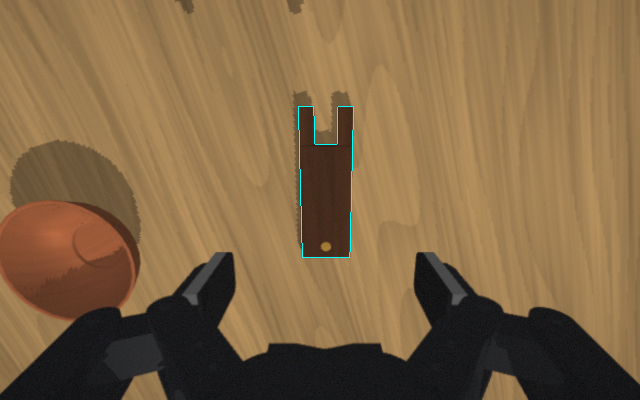

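The wrist picture shows the loose gauge at (325,187), notch up. The fitted outline matches it tightly, and the bowl is well to the left. Next I descend to grasp.

Run:
```python
from h import *
plan((410.2,329.5,8),-15.9,5,.75)
```

```text
[0.75, 0.01, 0.01, 0.83, 0.0, 0.0, 0.0, 0.75, 0.01, 0.01, 0.83, 0.0, 0.0, 0.0, 0.75, 0.01, 0.01, 0.83, 0.0, 0.0, 0.0, 0.75, 0.01, 0.01, 0.83, 0.0, 0.0, 0.0, 0.75, 0.01, 0.01, 0.83, 0.0, 0.0, 0.0]
```

Emit:
send_rows:
  steps: [0.75,0.01,0.01,0.83,0.0,0.0,0.0,0.75,0.01,0.01,0.83,0.0,0.0,0.0,0.75,0.01,0.01,0.83,0.0,0.0,0.0,0.75,0.01,0.01,0.83,0.0,0.0,0.0,0.75,0.01,0.01,0.83,0.0,0.0,0.0]
  newtons: 20

```text
time_s: 3.7
ee_pos: [410.5, 329.7, 7.1]
eef_rot: [-1.89, 2.509, -0.0]
wrist_force: [0.1, 1.0, 0.3]
finger_gap: 63.8
gripper_force: 0.0
```

Emit:
send_rows:
  steps: [0.75,0,0,0.1,0,0,0,0.75,0,0,0.1,0,0,0,0.75,0,0,0.1,0,0,0,0.75,0,0,0,0,0,0,0.75,0,0,0,0,0,0]

```text
time_s: 4.32
ee_pos: [410.9, 330.0, -0.6]
eef_rot: [-1.89, 2.508, -0.0]
wrist_force: [0.8, 0.7, -1.1]
finger_gap: 64.2
gripper_force: 0.0
```

Emit:
send_rows:
  steps: [0.4,0,0,0,0,0,0,0.4,0,0,0,0,0,0,0.4,0,0,0,0,0,0,0.4,0,0,0,0,0,0,0.4,0,0,0,0,0,0]
  newtons: 25

```text
time_s: 4.95
ee_pos: [410.4, 329.7, -1.2]
eef_rot: [1.89, -2.509, 0.0]
wrist_force: [-0.4, -0.6, 0.7]
finger_gap: 34.4
gripper_force: 0.0
```

Run:
```python
from h import *
s=sense(); print(s["finger_gap"],s["gripper_force"],s["wrist_force"],s["ee_pos"])
# pre-home pose: 30 mm short along y, 25 mm short along x
a=np.radians(-6.1); Rz=np.array([[np.cos(a),-np.sin(a)],[np.sin(a),np.cos(a)]])
c=np.array([547.,-41.5]); print(c+Rz@[-25,75], c+Rz@[-55,115])
t=c+Rz@[-55,115]
plan((*t,s["ee_pos"][2]),-6.1,15,.4,)
```

```text
34.43066074188346 0.0 [-0.43289464 -0.59712246  0.65931757] [410.44274691 329.66638594  -1.2245558 ]
[530.11135675  35.73194759] [504.53178128  78.6933875 ]
[0.4, 0.48, -0.35, 0.0, 0.0, 0.0, -0.012, 0.4, 0.48, -0.35, 0.0, 0.0, 0.0, -0.012, 0.4, 0.49, -0.34, 0.0, 0.0, 0.0, -0.012, 0.4, 0.49, -0.34, 0.0, 0.0, 0.0, -0.012, 0.4, 0.49, -0.33, 0.0, 0.0, 0.0, -0.012]
[0.4, 0.5, -0.33, 0.0, 0.0, 0.0, -0.012, 0.4, 0.5, -0.32, 0.0, 0.0, 0.0, -0.012, 0.4, 0.51, -0.32, 0.0, 0.0, 0.0, -0.012, 0.4, 0.51, -0.31, 0.0, 0.0, 0.0, -0.012, 0.4, 0.51, -0.3, 0.0, 0.0, 0.0, -0.012]
[0.4, 0.52, -0.3, 0.0, 0.0, 0.0, -0.012, 0.4, 0.52, -0.29, 0.0, 0.0, 0.0, -0.012, 0.4, 0.52, -0.29, 0.0, 0.0, 0.0, -0.012, 0.4, 0.53, -0.28, 0.0, 0.0, 0.0, -0.012, 0.4, 0.53, -0.27, 0.0, 0.0, 0.0, -0.012]
```

Run:
```python
from h import *
save("w2",grab_frame("wrist"))
```

```text
(no output)
```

View pics/w2.png

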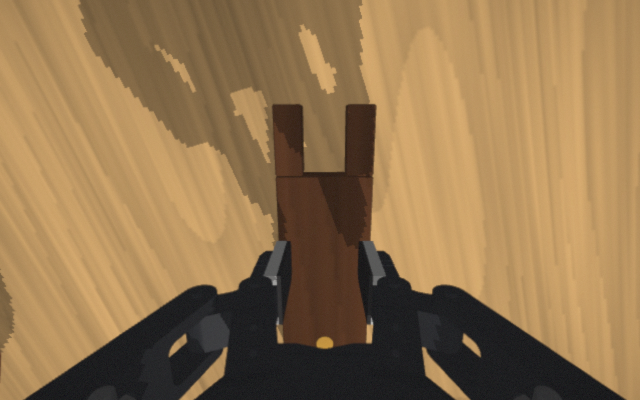

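The fingers closed above the gauge: pads at (285,265) and (370,265) sit over its top, so the tips are still above 14 mm. I'll reopen and go lower with force checks.

Emit:
send_rows:
  steps: [0.75,0,0,0,0,0,0,0.75,0,0,0,0,0,0,0.75,0,0,0,0,0,0,0.75,0,0,0.1,0,0,0,0.75,0,0,0.1,0,0,0]

```text
time_s: 5.62
ee_pos: [410.4, 329.7, -7.4]
eef_rot: [1.89, -2.509, -0.0]
wrist_force: [-0.1, 0.6, 0.4]
finger_gap: 64.2
gripper_force: 0.0
```

Emit:
send_rows:
  steps: [0.75,0,0,0.05,0,0,0,0.75,0,0,0.05,0,0,0,0.75,0,0,0,0,0,0,0.75,0,0,0,0,0,0,0.75,0,0,0,0,0,0]

```text
time_s: 6.25
ee_pos: [410.6, 329.8, -10.1]
eef_rot: [-1.89, 2.509, -0.0]
wrist_force: [-0.6, -1.0, -0.2]
finger_gap: 64.0
gripper_force: 0.0
```

Emit:
send_rows:
  steps: [0.75,0,0,0.05,0,0,0,0.75,0,0,0.05,0,0,0,0.65,0,0,0,0,0,0,0.65,0,0,0,0,0,0,0.65,0,0,0,0,0,0]

```text
time_s: 6.88
ee_pos: [410.5, 329.8, -13.1]
eef_rot: [-1.89, 2.509, 0.0]
wrist_force: [-0.2, -0.4, -0.2]
finger_gap: 55.9
gripper_force: 0.0
```

Emit:
send_rows:
  steps: [0.4,0,0,0,0,0,0,0.4,0,0,0,0,0,0,0.4,0,0,0,0,0,0,0.4,0,0,0,0,0,0,0.4,0,0,0,0,0,0]
  newtons: 25

```text
time_s: 7.5
ee_pos: [411.2, 330.9, -10.8]
eef_rot: [-1.889, 2.507, 0.002]
wrist_force: [-2.6, -0.9, 7.9]
finger_gap: 34.2
gripper_force: 4.2
```

Run:
```python
from h import *
s=sense(); print(s["finger_gap"],s["gripper_force"],s["wrist_force"],s["ee_pos"])
a=grab_frame("wrist"); b=grab_frame("scene")[90:180,320:420]; b=cv2.resize(b,None,fx=4,fy=4,interpolation=cv2.INTER_CUBIC)
im=np.zeros((400,800,3),np.uint8); im[:,:400]=a[:,120:520]; im[:360,400:]=b; save("w3",im)
```

```text
34.22249347449362 4.177432022988796 [-2.58866323 -0.90708621  7.89366643] [411.16096664 330.90462963 -10.80979144]
```

View pics/w3.png

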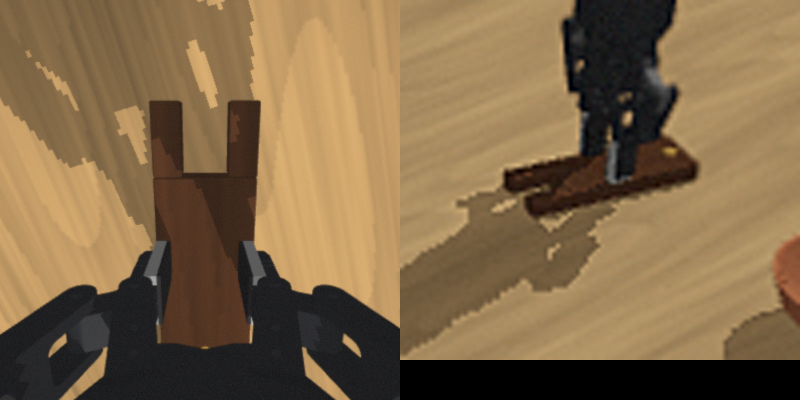

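The tips rest on the gauge's top, so the real tips sit about 25 mm behind the TCP at this gap. I'll open, then step lower.

Emit:
send_rows:
  steps: [0.75,0,0,-0.1,0,0,0,0.75,0,0,0,0,0,0,0.75,0,0,0,0,0,0,0.75,0,0,0.1,0,0,0,0.75,0,0,0.1,0,0,0]

```text
time_s: 8.22
ee_pos: [410.3, 329.5, -16.7]
eef_rot: [1.89, -2.509, -0.0]
wrist_force: [0.1, -0.8, -0.1]
finger_gap: 64.1
gripper_force: 0.0
```

Emit:
send_rows:
  steps: [0.75,0,0,0.05,0,0,0,0.75,0,0,0.05,0,0,0,0.66,0,0,0,0,0,0,0.66,0,0,0,0,0,0,0.66,0,0,0,0,0,0]

```text
time_s: 8.85
ee_pos: [410.6, 329.8, -19.0]
eef_rot: [-1.89, 2.509, -0.0]
wrist_force: [-0.2, -0.4, 0.1]
finger_gap: 56.2
gripper_force: 0.0
```

Emit:
send_rows:
  steps: [0.66,0,0,0.05,0,0,0,0.66,0,0,0.05,0,0,0,0.66,0,0,0,0,0,0,0.66,0,0,0,0,0,0,0.66,0,0,0,0,0,0]

```text
time_s: 9.48
ee_pos: [410.5, 329.7, -22.1]
eef_rot: [-1.89, 2.509, -0.0]
wrist_force: [0.1, -0.9, 0.2]
finger_gap: 56.7
gripper_force: 0.0
```

Emit:
send_rows:
  steps: [0.52,0,0,0,0,0,0,0.52,0,0,0,0,0,0,0.52,0,0,0,0,0,0,0.52,0,0,0,0,0,0,0.52,0,0,0,0,0,0]

```text
time_s: 10.1
ee_pos: [410.8, 329.8, -21.9]
eef_rot: [-1.89, 2.509, -0.0]
wrist_force: [0.4, 0.3, 2.1]
finger_gap: 49.1
gripper_force: 27.6
```

Emit:
send_rows:
  steps: [0.5,0.25,-0.18,0.0,0.0,0.0,-0.006,0.5,0.47,-0.34,0.0,0.0,0.0,-0.012,0.5,0.49,-0.34,0.0,0.0,0.0,-0.012,0.5,0.49,-0.34,0.0,0.0,0.0,-0.012,0.5,0.49,-0.33,0.0,0.0,0.0,-0.012]

```text
time_s: 10.72
ee_pos: [438.2, 254.3, -21.9]
eef_rot: [-1.958, 2.456, 0.002]
wrist_force: [-0.2, 2.2, 2.1]
finger_gap: 48.9
gripper_force: 27.6
```

Emit:
send_rows:
  steps: [0.5,0.5,-0.33,0.0,0.0,0.0,-0.012,0.5,0.5,-0.32,0.0,0.0,0.0,-0.012,0.5,0.51,-0.32,0.0,0.0,0.0,-0.012,0.5,0.51,-0.31,0.0,0.0,0.0,-0.012,0.5,0.51,-0.3,0.0,0.0,0.0,-0.012]

```text
time_s: 11.35
ee_pos: [469.3, 170.4, -21.9]
eef_rot: [-2.031, 2.396, 0.002]
wrist_force: [-1.5, 2.7, 2.6]
finger_gap: 49.0
gripper_force: 27.7
```

Emit:
send_rows:
  steps: [0.5,0.52,-0.3,0.0,0.0,0.0,-0.012,0.5,0.52,-0.29,0.0,0.0,0.0,-0.012,0.5,0.52,-0.29,0.0,0.0,0.0,-0.012,0.5,0.25,-0.15,0.0,0.0,0.0,-0.012,0.5,0,0,0.0,0.0,0.0,0]

```text
time_s: 11.98
ee_pos: [492.2, 111.0, -21.9]
eef_rot: [2.085, -2.349, 0.003]
wrist_force: [0.7, -1.2, 2.3]
finger_gap: 49.0
gripper_force: 27.8
```

Run:
```python
from look import *
s=sense(); print(s["finger_gap"],s["gripper_force"],s["wrist_force"],s["ee_pos"],s["eef_rot"])
x=look("corner",CORNER,(547,-41.5,-.106),"w4")
y=look("gauge_mid",gauge(0,14),(s["ee_pos"][0],s["ee_pos"][1],-.11),"w4b")
```

```text
49.007878958180015 27.755963802337646 [ 0.73837264 -1.1677022   2.33402483] [492.16704262 111.03758318 -21.93947028] [ 2.0854798  -2.34852926  0.00289087]
[(0.62, array([141., 229.]), 7614)] [ 119.30154776 -107.00941211]
tcp [492.2 111.  -21.9] [ 0.7 -1.2  2.3] [ 0.09  0.07 -0.34  1.16 -0.   -1.36] 11.975
[(0.95, array([325., 234.]), 22396)] [324.27329607 262.5260721 ]
gauge_mid [492.1 111.2] -6.74 0.208
tcp [492.2 111.1 -21.9] [ 1.  -2.6  2.6] [ 0.09  0.07 -0.34  1.16 -0.   -1.36] 12.075
```

View pics/w4.png

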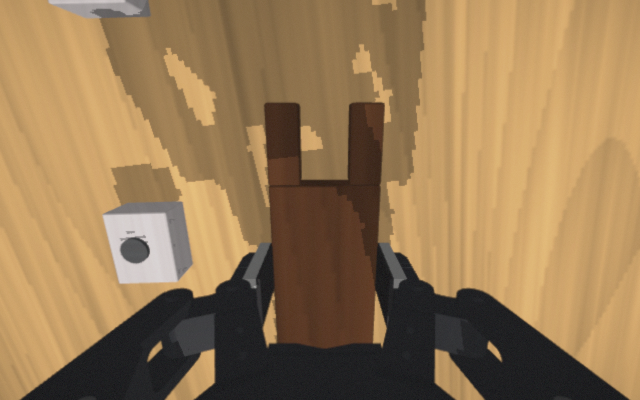

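The gauge is between the pads, with its prongs at the top (265–383, 103). One side stop shows at (147,243), and the far stops are at the top edge (100,5). I'll refine the corner from this mask.

Run:
```python
from h import *
from scipy.optimize import minimize
s=sense(); K=cal("wrist"); grab_frame("wrist"); ds=trace("corner","wrist"); m=ds[0]["pixels"].astype(float)
for d in ds: print(d["conf"],d["pixel"],d["pixels"].sum())
m2=m.copy(); m2[:60]=0
parts=CORNER
for mm,P in((m,CORNER),(m2,CORNER[2:])):
    x,f=fit(P,[(mm,K)],(547,-41.5,-.106)); print(np.round(x[:2],1),np.degrees(x[2]),f)
g=grab_frame("wrist"); d=trace("gauge_mid","wrist")[0]["pixels"].astype(float)
# only use rows above the fingers
e=d.copy(); e[235:]=0
def f(p):
    r=render(gauge(0,14),p,K); r[235:]=0; return ((r-e)**2).sum()
r=minimize(f,[492,111,-.11],method="Nelder-Mead",options=dict(initial_simplex=[[492,111,-.11],[496,111,-.11],[492,115,-.11],[492,111,-.07]])); print("gauge",r.x[:2],np.degrees(r.x[2]),r.fun/e.sum())
Rm=R.from_rotvec(s["eef_rot"]).as_matrix(); print("tool yaw",np.degrees(np.arctan2(-Rm[1,1],-Rm[0,1])))
```

```text
0.74 [140.7, 230.7] 7424
0.42 [323.3, 234.4] 22363
[547.3 -41. ] -5.409976416769735 0.05078425986689469
[548.9 -41. ] -4.7721351896931425 0.04642463244190899
gauge [491.6086913  111.68051208] -6.195126217836731 0.01103666836834259
tool yaw -6.75153481102164
```

Run:
```python
from h import *
z=-22
plan((496.6,51.0,z),-5.6,5,.5)
plan((525.4,48.0,z),-5.6,5,.5,start=((496.6,51.0,z),-5.6))
```

```text
[0.5, 0.4, -0.08, 0.0, 0.0, 0.0, -0.004, 0.5, 0.4, -0.08, 0.0, 0.0, 0.0, -0.004, 0.5, 0.4, -0.07, 0.0, 0.0, 0.0, -0.004, 0.5, 0.4, -0.07, 0.0, 0.0, 0.0, -0.004, 0.5, 0.4, -0.07, 0.0, 0.0, 0.0, -0.004]
[0.5, 0.0, -0.19, 0.0, 0.0, 0.0, 0.0, 0.5, 0.0, -0.19, 0.0, 0.0, 0.0, 0.0, 0.5, 0.0, -0.19, 0.0, 0.0, 0.0, 0.0, 0.5, 0.0, -0.19, 0.0, 0.0, 0.0, 0.0, 0.5, 0.0, -0.19, 0.0, 0.0, 0.0, 0.0]
```

Emit:
send_rows:
  steps: [0.5,0.4,-0.08,0.0,0.0,0.0,-0.004,0.5,0.4,-0.08,0.0,0.0,0.0,-0.004,0.5,0.4,-0.07,0.0,0.0,0.0,-0.004,0.5,0.4,-0.07,0.0,0.0,0.0,-0.004,0.5,0.4,-0.07,0.0,0.0,0.0,-0.004]

```text
time_s: 13.0
ee_pos: [496.3, 51.2, -22.0]
eef_rot: [-2.11, 2.326, 0.002]
wrist_force: [-0.2, 4.7, 5.1]
finger_gap: 49.0
gripper_force: 28.0
```

Emit:
send_rows:
  steps: [0.5,0.0,-0.19,0.0,0.0,0.0,0.0,0.5,0.0,-0.19,0.0,0.0,0.0,0.0,0.5,0.0,-0.19,0.0,0.0,0.0,0.0,0.5,0.0,-0.19,0.0,0.0,0.0,0.0,0.5,0.0,-0.19,0.0,0.0,0.0,0.0]

```text
time_s: 13.62
ee_pos: [520.6, 47.4, -21.9]
eef_rot: [2.105, -2.323, -0.007]
wrist_force: [-10.5, 0.9, 14.9]
finger_gap: 49.3
gripper_force: 28.9
```

```bash
cat > rel.py <<'E'
from h import *
def rel(c0=(547.5,-41.1,-.098)):
    s=sense(); K=cal("wrist"); im=grab_frame("wrist")
    ds=trace("corner","wrist"); d=trace("gauge_mid","wrist")[0]
    print([(round(q["conf"],2),np.round(q["pixel"]),int(q["pixels"].sum())) for q in ds],d["conf"])
    g=d["pixels"].astype(float); cut=225; g[cut:]=0
    m=ds[0]["pixels"].astype(float); m[cut:]=0; m[g>0]=0
    def mk(parts,t,mask=None):
        def f(p):
            r=render(parts,p,K); r[cut:]=0
            if mask is not None: r=r*(1-mask)
            return ((r-t)**2).sum()
        return f
    def opt(f,p):
        p=np.array(p,float); return minimize(f,p,method="Nelder-Mead",options=dict(initial_simplex=[p,p+[4,0,0],p+[0,4,0],p+[0,0,.04]]))
    a=opt(mk(gauge(0,14),g),(*s["ee_pos"][:2],-.1)); b=opt(mk(CORNER,m,g),c0)
    G,C=a.x,b.x; c,sn=np.cos(C[2]),np.sin(C[2]); dd=G[:2]-C[:2]
    print("gauge",np.round(G[:2],1),np.degrees(G[2]).round(2),a.fun/g.sum()); print("corner",np.round(C[:2],1),np.degrees(C[2]).round(2),b.fun/m.sum())
    print("gauge in corner minus home",np.round([c*dd[0]+sn*dd[1]+25,-sn*dd[0]+c*dd[1]-75],1),"yaw",np.degrees(G[2]-C[2]).round(2))
    Rm=R.from_rotvec(s["eef_rot"]).as_matrix(); print("tcp",s["ee_pos"],"yaw",np.degrees(np.arctan2(-Rm[1,1],-Rm[0,1])),"F",s["wrist_force"],s["finger_gap"],s["gripper_force"],s["time_s"])
    return im
E
python3 - <<'E'
from rel import *
im=rel(); save("w5",im)
E
```

```text
[(0.7, array([232.,  51.]), 24980)] 0.86
gauge [520.6  47.7] -5.49 0.0184193820318753
corner [547.9 -40.6] -4.9 0.006879824619019879
gauge in corner minus home [-9.8 10.6] yaw -0.59
tcp [520.57194218  47.40199118 -21.8649849 ] yaw -5.625009872441916 F [-10.50040192   0.94144381  14.88219452] 49.30823572254485 28.853309154510498 13.625
```

View pics/w5.png

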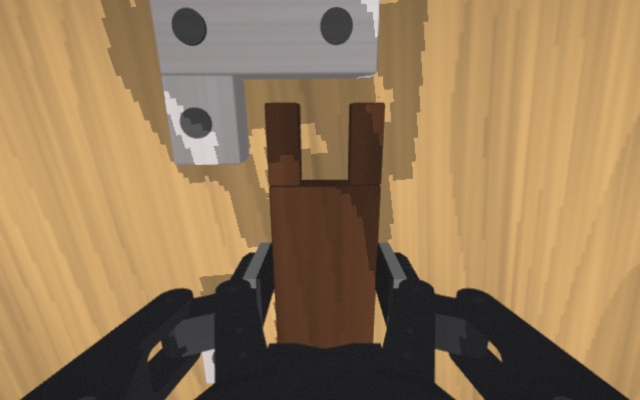

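The picture shows the gauge about 10 mm short on both axes, with its prongs clear of the stops. The arm already feels 10 N, which is probably the finger link or tips touching. I'll back off and read the force.

Emit:
send_rows:
  steps: [0.5,0,0.15,0,0,0,0,0.5,0,0.15,0,0,0,0,0.5,0,0.1,0,0,0,0,0.5,0,0,0,0,0,0,0.5,0,0,0,0,0,0]

```text
time_s: 14.4
ee_pos: [512.7, 49.1, -21.9]
eef_rot: [2.109, -2.327, 0.002]
wrist_force: [1.8, -3.8, 4.8]
finger_gap: 49.1
gripper_force: 27.9
```

Emit:
send_rows:
  steps: [0.5,0.1,0,0,0,0,0,0.5,0.1,0,0,0,0,0,0.5,0.1,0,0,0,0,0,0.5,0,0,0,0,0,0,0.5,0,0,0,0,0,0]

```text
time_s: 15.02
ee_pos: [511.5, 43.0, -22.0]
eef_rot: [-2.111, 2.323, 0.006]
wrist_force: [-0.3, 4.1, 6.5]
finger_gap: 49.0
gripper_force: 28.1
```

Emit:
send_rows:
  steps: [0.64,0,0,0,0,0,0,0.64,0,0,0,0,0,0,0.64,0,0,-0.1,0,0,0,0.64,0,0,0,0,0,0,0.64,0,0,0,0,0,0]

```text
time_s: 15.65
ee_pos: [511.7, 40.8, -19.2]
eef_rot: [2.11, -2.327, -0.0]
wrist_force: [0.5, 1.1, 0.2]
finger_gap: 55.0
gripper_force: 0.0
```

Emit:
send_rows:
  steps: [0.5,0,0,0,0,0,0,0.5,0,0,0,0,0,0,0.5,0,0,0,0,0,0,0.5,0,0,0,0,0,0,0.5,0,0,0,0,0,0]

```text
time_s: 16.27
ee_pos: [511.9, 40.8, -19.0]
eef_rot: [-2.11, 2.327, -0.0]
wrist_force: [-0.5, -0.1, 2.3]
finger_gap: 49.1
gripper_force: 27.0
```

Emit:
send_rows:
  steps: [0.5,0,-0.1,0,0,0,0,0.5,0,-0.1,0,0,0,0,0.5,0,-0.1,0,0,0,0,0.5,0,0,0,0,0,0,0.5,0,0,0,0,0,0]

```text
time_s: 16.9
ee_pos: [519.6, 40.3, -19.0]
eef_rot: [2.11, -2.326, -0.003]
wrist_force: [-3.6, 0.7, 4.6]
finger_gap: 49.0
gripper_force: 27.3
```

Emit:
send_rows:
  steps: [0.5,0,-0.1,0,0,0,0,0.5,0,-0.1,0,0,0,0,0.5,0,-0.08,0,0,0,0,0.5,0,0,0,0,0,0,0.5,0,0,0,0,0,0]

```text
time_s: 17.52
ee_pos: [527.8, 39.5, -18.9]
eef_rot: [2.11, -2.326, -0.003]
wrist_force: [-4.0, -0.5, 6.1]
finger_gap: 48.9
gripper_force: 27.3
```

Run:
```python
from rel import *
im=rel(); save("w6",im)
```

```text
[(0.78, array([262.,  64.]), 25129)] 0.57
gauge [527.9  41.4] -5.4 0.014474128035819588
corner [548.  -40.7] -5.33 0.01124301543178727
gauge in corner minus home [-2.7  4.9] yaw -0.07
tcp [527.8253605   39.5269529  -18.94846401] yaw -5.57305810401036 F [-3.99393999 -0.51642544  6.11749756] 48.925346213842175 27.301698625087738 17.525
```

Emit:
send_rows:
  steps: [0.5,0,-0.1,0,0,0,0,0.5,0,-0.1,0,0,0,0,0.5,0,0,0,0,0,0,0.5,0,0,0,0,0,0,0.5,0,0,0,0,0,0]

```text
time_s: 18.3
ee_pos: [529.9, 39.3, -18.9]
eef_rot: [2.108, -2.32, -0.011]
wrist_force: [-11.6, 1.2, 13.7]
finger_gap: 49.2
gripper_force: 28.0
```

Emit:
send_rows:
  steps: [0.5,0.1,0,0,0,0,0,0.5,0.1,0,0,0,0,0,0.5,0.1,0,0,0,0,0,0.5,0,0,0,0,0,0,0.5,0,0,0,0,0,0]

```text
time_s: 18.92
ee_pos: [529.8, 37.3, -18.9]
eef_rot: [-2.112, 2.319, 0.026]
wrist_force: [-10.5, 14.8, 11.8]
finger_gap: 48.9
gripper_force: 27.9
```

Run:
```python
from rel import *
im=rel(); save("w7",im)
```

```text
[(0.6, array([266.,  70.]), 24714)] 0.77
gauge [529.5  39.2] -4.79 0.029427579230215082
corner [547.9 -40.5] -4.78 0.01122480877664747
gauge in corner minus home [0.1 2.9] yaw -0.01
tcp [529.75786344  37.30740191 -18.91031364] yaw -5.3341024909076316 F [-10.52069774  14.83287936  11.82325395] 48.91261426350786 27.862642407417297 18.925
```

Emit:
send_rows:
  steps: [0.5,0,0.1,0,0,0,0,0.5,0.05,0.02,0,0,0,0,0.5,0.05,0,0,0,0,0,0.5,0.05,0,0,0,0,0,0.5,0,0,0,0,0,0]

```text
time_s: 19.7
ee_pos: [529.6, 34.8, -18.9]
eef_rot: [-2.108, 2.312, 0.023]
wrist_force: [-0.8, 19.1, 4.4]
finger_gap: 48.9
gripper_force: 27.2
```

Run:
```python
from rel import *
im=rel(); save("w8",cv2.resize(im[40:240,200:440],None,fx=3,fy=3,interpolation=cv2.INTER_CUBIC)[:600,:720])
```

```text
[] 0.71Traceback (most recent call last):
  File "<stdin>", line 2, in <module>
  File "rel.py", line 7, in rel
    m=ds[0]["pixels"].astype(float); m[cut:]=0; m[g>0]=0
      ~~^^^
IndexError: list index out of range
```

Run:
```python
from rel import *
im=grab_frame("wrist"); save("w8",cv2.resize(im[40:240,200:440],None,fx=3,fy=3,interpolation=cv2.INTER_CUBIC)[:600,:720])
rel()
```

```text
[(0.82, array([266.,  78.]), 23802), (0.41, array([325., 234.]), 21376)] 0.75
gauge [529.9  36.7] -5.34 0.02111630685741086
corner [547.8 -40.6] -4.91 0.01831026495537723
gauge in corner minus home [0.6 0.4] yaw -0.43
tcp [529.6252337   34.7376195  -18.91615951] yaw -5.30543472609793 F [-1.22943789 19.2425098   4.87442308] 48.90339096976638 27.17510998249054 19.9
```

View pics/w8.png

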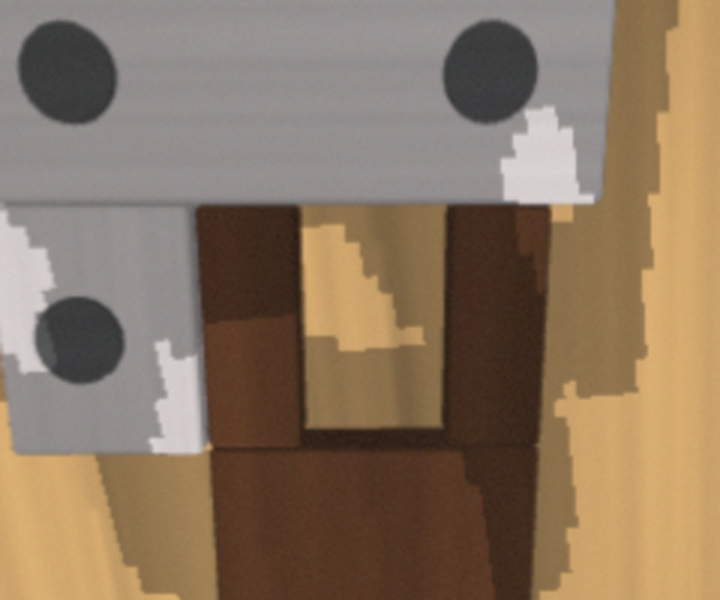

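The gauge's prongs touch the end stop and it lies along the side stop. I'll press once more towards the side stops, then let go.

Emit:
send_rows:
  steps: [0.5,0,-0.08,0,0,0,0,0.5,0,-0.08,0,0,0,0,0.5,0,-0.04,0,0,0,0,0.5,0,0,0,0,0,0,0.5,0,0,0,0,0,0]

```text
time_s: 20.68
ee_pos: [529.4, 34.6, -19.2]
eef_rot: [-2.113, 2.319, 0.036]
wrist_force: [-14.8, 19.1, 16.0]
finger_gap: 48.9
gripper_force: 28.4
```

Emit:
send_rows:
  steps: [0.68,0,0,0,0,0,0,0.68,0,0,0,0,0,0,0.68,0,0,0,0,0,0,0.68,0,0,0,0,0,0,0.68,0,0,0,0,0,0]

```text
time_s: 21.3
ee_pos: [532.8, 26.5, -20.7]
eef_rot: [2.109, -2.325, -0.011]
wrist_force: [-5.0, 3.0, 1.4]
finger_gap: 58.2
gripper_force: 2.5
```

Run:
```python
from rel import *
rel()
```

```text
[(0.78, array([274.,  97.]), 22703)] 0.63
gauge [529.6  36.8] -4.99 0.02640668209168855
corner [547.8 -40.8] -5.21 0.017386155031351665
gauge in corner minus home [-0.2  0.6] yaw 0.22
tcp [532.84249493  26.4851194  -20.66138769] yaw -5.559647904853662 F [-4.96924999  3.04054101  1.43076711] 58.15954051167059 2.4727166444063187 21.3
```

Emit:
send_rows:
  steps: [0.75,0,0.1,0,0,0,0,0.75,0,0.05,0,0,0,0,0.75,0,0,0,0,0,0,0.75,0,0,0,0,0,0,0.75,0,0,-0.5,0,0,0]

```text
time_s: 22.08
ee_pos: [530.2, 25.3, -5.0]
eef_rot: [2.109, -2.326, -0.003]
wrist_force: [-0.1, -0.8, 0.2]
finger_gap: 63.9
gripper_force: 0.0
```

Emit:
send_rows:
  steps: [0.75,-0.2,0,-1,0,0,0,0.75,-0.2,0,-1,0,0,0,0.75,-0.2,0,-1,0,0,0,0.75,-0.2,0,-1,0,0,0,0.75,0,0,0,0,0,0]

```text
time_s: 22.7
ee_pos: [536.9, 49.4, 120.5]
eef_rot: [-2.107, 2.322, -0.009]
wrist_force: [0.2, -0.2, -0.9]
finger_gap: 64.0
gripper_force: 0.0
```

```bash
sed -i 's/cut=225/cut=CUT/; s/^def rel(/CUT=225\ndef rel(/' rel.py
python3 - <<'E'
import rel; rel.CUT=395; from h import *
im=rel.rel(); save("w9",im[:,120:520])
print(get_calibration("wrist")["tvec"].__class__)
plan((497-10,-281,110),-79.8,10,.75)
E
```

```text
[(0.93, array([299.,  80.]), 6762)] 0.59
gauge [529.5  36.3] -5.22 0.019984210801590855
corner [547.5 -41. ] -5.09 0.013605956789964768
gauge in corner minus home [0.2 0.4] yaw -0.13
tcp [536.93026533  49.4240737  120.45636093] yaw -5.557027030672928 F [ 0.2335555  -0.15767503 -0.93237246] 63.9792422150021 0.0 22.7
<class 'numpy.ndarray'>
[0.75, 1.11, 0.05, 0.02, 0.0, 0.0, 0.13, 0.75, 1.11, -0.1, 0.02, 0.0, 0.0, 0.13, 0.75, 1.09, -0.24, 0.02, 0.0, 0.0, 0.13, 0.75, 1.05, -0.38, 0.02, 0.0, 0.0, 0.13, 0.75, 0.99, -0.51, 0.02, 0.0, 0.0, 0.13]
[0.75, 0.91, -0.63, 0.02, 0.0, 0.0, 0.13, 0.75, 0.82, -0.74, 0.02, 0.0, 0.0, 0.13, 0.75, 0.72, -0.84, 0.02, 0.0, 0.0, 0.13, 0.75, 0.61, -0.93, 0.02, 0.0, 0.0, 0.13, 0.75, 0.48, -1.0, 0.02, 0.0, 0.0, 0.13]
```

View pics/w9.png

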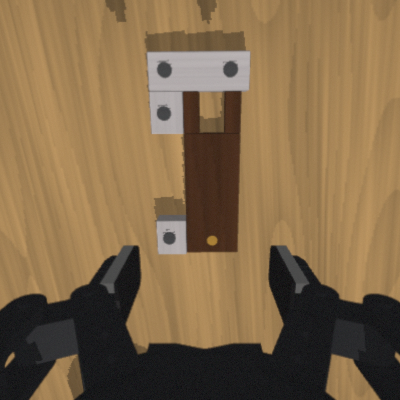

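The picture shows the gauge home: prongs on the end stop at (210,92), and its side along both side stops at (183,112) and (186,235). It has been let go. Next I survey the pile.

Run:
```python
from h import *
plan((490,-281,115),-79.8,12,.75)
```

```text
[0.75, 0.92, 0.03, 0.0, 0.0, 0.0, 0.108, 0.75, 0.92, -0.07, 0.0, 0.0, 0.0, 0.108, 0.75, 0.91, -0.17, 0.0, 0.0, 0.0, 0.108, 0.75, 0.89, -0.26, 0.0, 0.0, 0.0, 0.108, 0.75, 0.85, -0.36, 0.0, 0.0, 0.0, 0.108]
[0.75, 0.81, -0.45, 0.0, 0.0, 0.0, 0.108, 0.75, 0.76, -0.53, 0.0, 0.0, 0.0, 0.108, 0.75, 0.69, -0.61, 0.0, 0.0, 0.0, 0.108, 0.75, 0.62, -0.68, 0.0, 0.0, 0.0, 0.108, 0.75, 0.55, -0.75, 0.0, 0.0, 0.0, 0.108]
[0.75, 0.46, -0.8, 0.0, 0.0, 0.0, 0.108, 0.75, 0.37, -0.85, 0.0, 0.0, 0.0, 0.108]
```

Emit:
send_rows:
  steps: [0.75,0.92,0.03,0.0,0.0,0.0,0.108,0.75,0.92,-0.07,0.0,0.0,0.0,0.108,0.75,0.91,-0.17,0.0,0.0,0.0,0.108,0.75,0.89,-0.26,0.0,0.0,0.0,0.108,0.75,0.85,-0.36,0.0,0.0,0.0,0.108]

```text
time_s: 23.48
ee_pos: [514.3, -88.9, 113.9]
eef_rot: [1.407, -2.806, -0.004]
wrist_force: [0.5, -0.1, -0.8]
finger_gap: 63.8
gripper_force: 0.0
```

Emit:
send_rows:
  steps: [0.75,0.81,-0.45,0.0,0.0,0.0,0.108,0.75,0.76,-0.53,0.0,0.0,0.0,0.108,0.75,0.69,-0.61,0.0,0.0,0.0,0.108,0.75,0.62,-0.68,0.0,0.0,0.0,0.108,0.75,0.55,-0.75,0.0,0.0,0.0,0.108]

```text
time_s: 24.1
ee_pos: [496.2, -226.1, 113.8]
eef_rot: [0.607, -3.08, -0.004]
wrist_force: [0.0, 0.3, 0.7]
finger_gap: 63.9
gripper_force: 0.0
```

Emit:
send_rows:
  steps: [0.75,0.46,-0.8,0.0,0.0,0.0,0.108,0.75,0.37,-0.85,0.0,0.0,0.0,0.108,0.75,0,0,0,0,0,0,0.75,0,0,0,0,0,0,0.75,0,0,0,0,0,0]

```text
time_s: 24.72
ee_pos: [490.5, -279.6, 115.3]
eef_rot: [0.28, -3.128, -0.002]
wrist_force: [0.1, -0.1, 0.1]
finger_gap: 63.9
gripper_force: 0.0
```

Run:
```python
from look import *
for i in range(2): x=look("pile_top_mid",gauge(0,28),(496,-281,-1.393),"p%d"%i)
print(sense()["ee_pos"])
# back above home gauge
plan((529.5,36.5,30),-5.2,12,.75)
```

```text
[(0.87, array([320., 203.]), 8183)] [321.34910791 198.40384937]
pile_top_mid [ 495.7 -281.2] -79.75 0.046
tcp [ 490.5 -279.6  115.3] [ 0.1 -0.1  0.1] [-0.64  0.15  0.03  1.45  0.   -0.82] 24.725
[(0.72, array([323., 205.]), 8304)] [321.70615135 198.00952209]
pile_top_mid [ 495.5 -281.5] -80.0 0.034
tcp [ 490.7 -279.8  115.7] [-0.3 -0.1 -0.5] [-0.64  0.15  0.03  1.45  0.   -0.82] 24.825
[ 490.82022424 -280.11711843  115.88112703]
[0.75, -0.26, 0.85, 0.24, 0.0, 0.0, -0.108, 0.75, -0.35, 0.81, 0.24, 0.0, 0.0, -0.108, 0.75, -0.44, 0.77, 0.24, 0.0, 0.0, -0.108, 0.75, -0.52, 0.72, 0.24, 0.0, 0.0, -0.108, 0.75, -0.59, 0.66, 0.24, 0.0, 0.0, -0.108]
[0.75, -0.66, 0.59, 0.24, 0.0, 0.0, -0.108, 0.75, -0.72, 0.51, 0.24, 0.0, 0.0, -0.108, 0.75, -0.77, 0.43, 0.24, 0.0, 0.0, -0.108, 0.75, -0.82, 0.35, 0.24, 0.0, 0.0, -0.108, 0.75, -0.85, 0.26, 0.24, 0.0, 0.0, -0.108]
[0.75, -0.87, 0.16, 0.24, 0.0, 0.0, -0.108, 0.75, -0.88, 0.07, 0.24, 0.0, 0.0, -0.108]
```

View pics/p1.png

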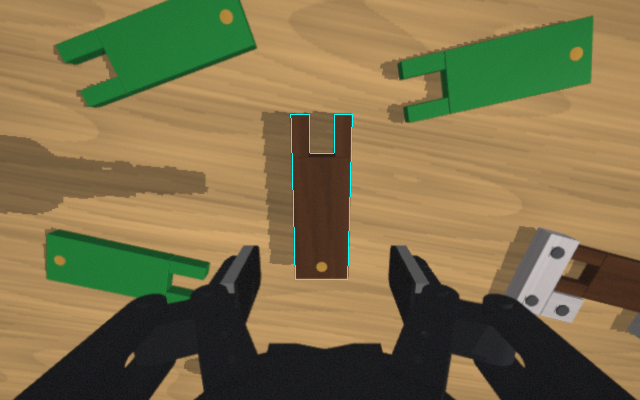

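The overlay outline matches the pile (291–352, 114–278), notch up. Pile pose is (495.6, -281.4) at -79.9°. Now back to the gauge.

Emit:
send_rows:
  steps: [0.75,-0.26,0.85,0.24,0.0,0.0,-0.108,0.75,-0.35,0.81,0.24,0.0,0.0,-0.108,0.75,-0.44,0.77,0.24,0.0,0.0,-0.108,0.75,-0.52,0.72,0.24,0.0,0.0,-0.108,0.75,-0.59,0.66,0.24,0.0,0.0,-0.108]

```text
time_s: 25.55
ee_pos: [507.1, -147.7, 79.8]
eef_rot: [-1.109, 2.939, -0.0]
wrist_force: [-1.0, -0.5, 0.4]
finger_gap: 63.7
gripper_force: 0.0
```

Emit:
send_rows:
  steps: [0.75,-0.66,0.59,0.24,0.0,0.0,-0.108,0.75,-0.72,0.51,0.24,0.0,0.0,-0.108,0.75,-0.77,0.43,0.24,0.0,0.0,-0.108,0.75,-0.82,0.35,0.24,0.0,0.0,-0.108,0.75,-0.85,0.26,0.24,0.0,0.0,-0.108]

```text
time_s: 26.18
ee_pos: [523.8, -15.8, 43.9]
eef_rot: [-1.852, 2.537, -0.001]
wrist_force: [1.1, 0.0, -0.8]
finger_gap: 64.2
gripper_force: 0.0
```

Emit:
send_rows:
  steps: [0.75,-0.87,0.16,0.24,0.0,0.0,-0.108,0.75,-0.88,0.07,0.24,0.0,0.0,-0.108,0.75,0,0,0,0,0,0,0.75,0,0,0,0,0,0,0.75,0,0,0,0,0,0]

```text
time_s: 26.8
ee_pos: [530.8, 34.8, 29.9]
eef_rot: [-2.108, 2.329, -0.001]
wrist_force: [0.1, -1.0, 0.0]
finger_gap: 64.2
gripper_force: 0.0
```

Run:
```python
import rel; rel.CUT=235; from h import *
rel.rel()
plan((529.5,36.5,-19),-5.2,4,.7)
```

```text
[(0.84, array([279.,  92.]), 14030)] 0.85
gauge [529.5  36.4] -5.01 0.017636374350250807
corner [547.7 -40.8] -5.01 0.015006526684984995
gauge in corner minus home [0.1 0.2] yaw 0.0
tcp [530.77441185  34.8367221   29.8641419 ] yaw -5.679319531133713 F [ 0.07337268 -0.97639608  0.04746174] 64.17727128429101 0.0 26.8
[0.7, -0.01, 0.01, 0.41, 0.0, 0.0, -0.002, 0.7, -0.01, 0.01, 0.41, 0.0, 0.0, -0.002, 0.7, -0.01, 0.01, 0.41, 0.0, 0.0, -0.002, 0.7, -0.01, 0.01, 0.41, 0.0, 0.0, -0.002]
```

Emit:
send_rows:
  steps: [0.75,-0.01,0.01,0.41,0.0,0.0,-0.002,0.7,-0.01,0.01,0.41,0.0,0.0,-0.002,0.7,-0.01,0.01,0.41,0.0,0.0,-0.002,0.7,-0.01,0.01,0.41,0.0,0.0,-0.002,0.7,0,0,0,0,0,0]

```text
time_s: 27.58
ee_pos: [527.6, 37.1, -21.7]
eef_rot: [2.118, -2.317, -0.004]
wrist_force: [0.6, -0.1, -0.2]
finger_gap: 59.7
gripper_force: 0.0
```

Emit:
send_rows:
  steps: [0.5,0,0,0,0,0,0,0.5,0,0,0,0,0,0,0.5,0,0,0,0,0,0,0.5,0,0,0,0,0,0,0.5,0,0,0,0,0,0]
  newtons: 40

```text
time_s: 28.2
ee_pos: [529.4, 37.0, -19.8]
eef_rot: [-2.12, 2.319, -0.0]
wrist_force: [0.9, -0.9, -0.9]
finger_gap: 49.1
gripper_force: 42.0
```

Run:
```python
import rel; from h import *
rel.CUT=225; rel.rel()
```

```text
[(0.71, array([264.,  70.]), 24458)] 0.77
gauge [529.5  36.3] -5.39 0.031967319318653424
corner [547.9 -40.5] -5.01 0.010938850670019817
gauge in corner minus home [-0.  -0.1] yaw -0.37
tcp [529.43227729  36.96300372 -19.75719701] yaw -5.133463963720566 F [ 0.87894456 -0.87663265 -0.90415311] 49.11487880563179 41.99092090129852 28.2
```

Emit:
send_rows:
  steps: [0.5,0,0,-0.2,0,0,0,0.5,0,0,-0.5,0,0,0,0.5,0,0,-0.8,0,0,0,0.5,0,0,-0.8,0,0,0,0.5,0,0,-0.4,0,0,0]

```text
time_s: 28.98
ee_pos: [531.1, 36.7, 64.2]
eef_rot: [-2.118, 2.317, -0.005]
wrist_force: [-0.2, 0.2, -1.4]
finger_gap: 48.8
gripper_force: 42.0
```

Run:
```python
from h import *
s=sense(); print(s["finger_gap"],s["gripper_force"],s["wrist_force"],s["ee_pos"])
plan((496.2,-281.3,45),-79.9,18,.5)
```

```text
48.80916189232714 42.01243579387665 [-0.16470199  0.16111935 -1.43308777] [531.08741656  36.74575122  64.20486602]
[0.5, 0.59, 0.01, 0.04, 0.0, 0.0, 0.072, 0.5, 0.59, -0.03, 0.04, 0.0, 0.0, 0.072, 0.5, 0.59, -0.07, 0.04, 0.0, 0.0, 0.072, 0.5, 0.58, -0.12, 0.04, 0.0, 0.0, 0.072, 0.5, 0.57, -0.16, 0.04, 0.0, 0.0, 0.072]
[0.5, 0.56, -0.2, 0.04, 0.0, 0.0, 0.072, 0.5, 0.54, -0.24, 0.04, 0.0, 0.0, 0.072, 0.5, 0.52, -0.28, 0.04, 0.0, 0.0, 0.072, 0.5, 0.5, -0.31, 0.04, 0.0, 0.0, 0.072, 0.5, 0.48, -0.35, 0.04, 0.0, 0.0, 0.072]
[0.5, 0.45, -0.38, 0.04, 0.0, 0.0, 0.072, 0.5, 0.42, -0.42, 0.04, 0.0, 0.0, 0.072, 0.5, 0.39, -0.45, 0.04, 0.0, 0.0, 0.072, 0.5, 0.36, -0.47, 0.04, 0.0, 0.0, 0.072, 0.5, 0.32, -0.5, 0.04, 0.0, 0.0, 0.072]
[0.5, 0.29, -0.52, 0.04, 0.0, 0.0, 0.072, 0.5, 0.25, -0.54, 0.04, 0.0, 0.0, 0.072, 0.5, 0.21, -0.55, 0.04, 0.0, 0.0, 0.072]
```

Held at 1.4 N weight. Carrying.

Emit:
send_rows:
  steps: [0.5,0.59,0.01,0.04,0.0,0.0,0.072,0.5,0.59,-0.03,0.04,0.0,0.0,0.072,0.5,0.59,-0.07,0.04,0.0,0.0,0.072,0.5,0.58,-0.12,0.04,0.0,0.0,0.072,0.5,0.57,-0.16,0.04,0.0,0.0,0.072]

```text
time_s: 29.6
ee_pos: [519.6, -51.9, 55.3]
eef_rot: [1.667, -2.663, 0.0]
wrist_force: [-0.8, -0.7, -0.5]
finger_gap: 49.1
gripper_force: 42.0
```

Emit:
send_rows:
  steps: [0.5,0.56,-0.2,0.04,0.0,0.0,0.072,0.5,0.54,-0.24,0.04,0.0,0.0,0.072,0.5,0.52,-0.28,0.04,0.0,0.0,0.072,0.5,0.5,-0.31,0.04,0.0,0.0,0.072,0.5,0.48,-0.35,0.04,0.0,0.0,0.072]

```text
time_s: 30.22
ee_pos: [510.3, -140.2, 49.3]
eef_rot: [1.163, -2.918, 0.0]
wrist_force: [-0.7, 0.0, -1.6]
finger_gap: 48.3
gripper_force: 42.0
```

Emit:
send_rows:
  steps: [0.5,0.45,-0.38,0.04,0.0,0.0,0.072,0.5,0.42,-0.42,0.04,0.0,0.0,0.072,0.5,0.39,-0.45,0.04,0.0,0.0,0.072,0.5,0.36,-0.47,0.04,0.0,0.0,0.072,0.5,0.32,-0.5,0.04,0.0,0.0,0.072]

```text
time_s: 30.85
ee_pos: [501.3, -228.7, 43.3]
eef_rot: [0.622, -3.079, -0.0]
wrist_force: [-0.5, -0.4, -1.7]
finger_gap: 49.0
gripper_force: 42.0
```

Emit:
send_rows:
  steps: [0.5,0.29,-0.52,0.04,0.0,0.0,0.072,0.5,0.25,-0.54,0.04,0.0,0.0,0.072,0.5,0.21,-0.55,0.04,0.0,0.0,0.072,0.5,0,0,0,0,0,0,0.5,0,0,0,0,0,0]

```text
time_s: 31.48
ee_pos: [495.7, -280.5, 39.6]
eef_rot: [0.292, -3.128, -0.001]
wrist_force: [-0.3, 1.2, -2.0]
finger_gap: 48.5
gripper_force: 42.0
```

Run:
```python
from h import *
s=sense(); print(s["finger_gap"],s["gripper_force"],s["wrist_force"],s["ee_pos"])
K=cal("wrist"); im=grab_frame("wrist"); Rm=R.from_rotvec(s["eef_rot"]).as_matrix(); print("yaw",np.degrees(np.arctan2(-Rm[1,1],-Rm[0,1])))
zb=s["ee_pos"][2]+19.8
ds=trace("gauge_mid","wrist")
for d in ds: print(d["conf"],d["pixel"],d["pixels"].sum())
g=ds[0]["pixels"].astype(float); g[225:]=0
def f(p):
    r=render(gauge(zb,zb+14),p,K); r[225:]=0; return ((r-g)**2).sum()
p=np.array([*s["ee_pos"][:2],-1.394]); r=minimize(f,p,method="Nelder-Mead",options=dict(initial_simplex=[p,p+[4,0,0],p+[0,4,0],p+[0,0,.04]]))
print(r.x[:2],np.degrees(r.x[2]),r.fun/g.sum(),zb)
plan((496.2,-281.3,14),-79.9,3,.5)
```

```text
48.50530049948973 41.996963024139404 [-0.25287077  1.21925956 -1.96921513] [ 495.73963861 -280.51681011   39.59039975]
yaw -79.32485525208047
0.7 [324.5, 231.1] 22130
[ 494.99757745 -280.26837353] -79.37589913745188 0.019663185586363277 59.39039975104551
[0.5, 0.0, -0.01, 0.29, 0.0, 0.0, 0.003, 0.5, 0.0, -0.01, 0.29, 0.0, 0.0, 0.003, 0.5, 0.0, -0.01, 0.29, 0.0, 0.0, 0.003]
```

Emit:
send_rows:
  steps: [0.5,0,-0.02,0.31,0.0,0.0,0.003,0.5,-0.01,-0.02,0.31,0.0,0.0,0.003,0.5,0.0,0,0.28,0.0,0.0,0.003,0.5,0,0,0,0,0,0,0.5,0,0,0,0,0,0]

```text
time_s: 32.2
ee_pos: [496.4, -282.3, 12.6]
eef_rot: [0.276, -3.129, -0.0]
wrist_force: [0.2, -0.5, -0.7]
finger_gap: 48.4
gripper_force: 42.0
```

```bash
cat > held.py <<'E'
from h import *
s=sense(); print(s["finger_gap"],s["wrist_force"],s["ee_pos"],s["time_s"])
Rm=R.from_rotvec(s["eef_rot"]).as_matrix(); print("yaw",np.degrees(np.arctan2(-Rm[1,1],-Rm[0,1])))
zb=s["ee_pos"][2]+19.8
for i in range(2):
    K=cal("wrist"); im=grab_frame("wrist")
    ds=trace("gauge_mid","wrist"); g=ds[0]["pixels"].astype(float); g[225:]=0
    def f(p):
        r=render(gauge(zb,zb+14),p,K); r[225:]=0; return ((r-g)**2).sum()
    p=np.array([*s["ee_pos"][:2],-1.394]); r=minimize(f,p,method="Nelder-Mead",options=dict(initial_simplex=[p,p+[4,0,0],p+[0,4,0],p+[0,0,.04]]))
    print(ds[0]["conf"],ds[0]["pixels"].sum(),r.x[:2],np.degrees(r.x[2]),r.fun/g.sum(),zb)
E
python3 held.py
```

```text
48.409125313512384 [ 0.16289292 -0.51039683 -0.6993697 ] [ 496.36691006 -282.25623233   12.55880095] 32.2
yaw -79.90534701537904
0.83 22221 [ 495.49811413 -281.90821458] -79.79324149597085 0.014955811466511664 32.35880094893151Traceback (most recent call last):
  File "held.py", line 7, in <module>
    ds=trace("gauge_mid","wrist"); g=ds[0]["pixels"].astype(float); g[225:]=0
                                     ~~^^^
IndexError: list index out of range
```

Emit:
send_rows:
  steps: [0.5,0,0.01,0.05,0.0,0.0,0,0.5,0,0,0.05,0.0,0.0,0,0.5,0.0,0,0.04,0.0,0.0,0,0.5,0,0,0,0,0,0,0.5,0,0,0,0,0,0]

```text
time_s: 33.02
ee_pos: [496.3, -282.0, 8.4]
eef_rot: [0.276, -3.129, -0.0]
wrist_force: [-0.7, 0.3, -1.3]
finger_gap: 48.7
gripper_force: 42.0
```

Emit:
send_rows:
  steps: [0.5,0,0,0.02,0.0,0.0,0,0.5,0,0,0.02,0.0,0.0,0,0.5,0.0,0,0,0.0,0.0,0,0.5,0,0,0,0,0,0,0.5,0,0,0,0,0,0]

```text
time_s: 33.65
ee_pos: [496.4, -282.0, 8.1]
eef_rot: [-0.276, 3.129, -0.001]
wrist_force: [-2.3, 1.1, 6.1]
finger_gap: 48.4
gripper_force: 42.7
```

Emit:
send_rows:
  steps: [0.5,0,0,0,0,0,0,0.5,0,0,0,0,0,0,0.62,0,0,0,0,0,0,0.7,0,0,0,0,0,0,0.7,0,0,0,0,0,0]
  newtons: 20

```text
time_s: 34.28
ee_pos: [496.3, -281.9, 6.8]
eef_rot: [0.276, -3.129, -0.0]
wrist_force: [0.2, -0.2, -0.3]
finger_gap: 59.6
gripper_force: 0.0
```

Emit:
send_rows:
  steps: [0.75,0,0,-0.1,0,0,0,0.75,0,0,-0.4,0,0,0,0.75,-0.2,0,-1,0,0,0,0.75,-0.2,0,-1,0,0,0,0.75,0,0,-1,0,0,0]

```text
time_s: 34.9
ee_pos: [508.8, -280.0, 114.3]
eef_rot: [-0.277, 3.128, -0.002]
wrist_force: [0.1, -0.1, -0.7]
finger_gap: 64.1
gripper_force: 0.0
```

Emit:
send_rows:
  steps: [0.75,0,0,-0.5,0,0,0,0.75,0,0,0,0,0,0,0.75,0,0,0,0,0,0,0.75,0,0,0,0,0,0,0.75,0,0,0,0,0,0]

```text
time_s: 35.52
ee_pos: [507.5, -279.4, 125.9]
eef_rot: [0.276, -3.128, -0.002]
wrist_force: [0.4, -0.4, 0.3]
finger_gap: 63.8
gripper_force: 0.0
```

Run:
```python
from look import *
x=look("gauge_mid",gauge(0,42),(495.6,-281.4,-1.394),"q0")
# compare: all three as one prism in wrist; then separate fits for the layers: top only and whole
s=sense(); K=cal("wrist"); im=grab_frame("wrist"); hsv=cv2.cvtColor(im,cv2.COLOR_RGB2HSV)
for d in trace("pile_top_mid","wrist"): print("pile",d["conf"],d["pixel"],d["pixels"].sum())
for c in ("top","scene"):
    K=cal(c); grab_frame(c)
    for n in ("gauge_mid","pile_top_mid"):
      for d in trace(n,c):
        if np.hypot(*(d["pixel"]-proj([496,-281,30],K)[0]))<25:
            for z in (28,42):
                x,f=fit(gauge(0,z),[(d["pixels"].astype(float),K)],(495.6,-281.4,-1.394)); print(c,n,z,np.round(x[:2],1),np.degrees(x[2]).round(1),round(f,3))
```

```text
[(0.77, array([322., 184.]), 9074)] [323.93768384 178.05854678]
gauge_mid [ 495.5 -281.8] -79.91 0.027
tcp [ 507.5 -279.4  125.9] [ 0.4 -0.4  0.3] [-0.62  0.19  0.09  1.48 -0.   -0.8 ] 35.525
top gauge_mid 28 [ 497.9 -283.9] -80.1 0.915
top gauge_mid 42 [ 497.  -282.6] -79.3 1.058
scene gauge_mid 28 [ 470.6 -274.9] -80.4 0.199
scene gauge_mid 42 [ 472.4 -277.4] -84.0 0.413
scene pile_top_mid 28 [ 482.3 -278.1] -80.8 6.048
scene pile_top_mid 42 [ 448.7 -278.2] -114.3 6.039
```

```bash
python3 -c "
from workcell import *
print(finish_job())"
```

```text
the job is handed in; nothing more can be done
None
```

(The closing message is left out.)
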